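Clamp a candle-holder blank in the jig

TASK

Lay the bored wooden candle-holder blank, bore up, between the rails of the plywood jig, slide it home and press it firmly but gently against the end stop. Then push the toggle clamp's handle down over centre and, gently again, firmly onto its stop, so that the clamp locks and its rubber pad holds the blank down. Leave the other things on the table and on the jig where they are.

Things in the scene. Friction and masses are not known exactly. Their poses are not given: they have to be found in the camera images.
- blank_center (a point): Centre (half-way up) of the loose pale wooden blank, 140 long (its x) x 54 wide (y) x 34 high (z) mm, about 0.16 kg, with one round 41 mm tea-light bore 16 mm deep in the middle of its top. It lies on the table left of the jig, bore up. Either end may go to the stop; the bore stays up.
- jig: Jig, fixed to the table: plywood plate 200 (x) x 250 (y) x 15 mm high; origin: centre of its underside. The blank is slid home along its +x; z is up. Two rails, 8 mm high, 12 wide, 59 mm apart, run along x (-50 to 75 mm) either side of the line y = 50 mm and flare outwards in front (x = -50 to -95). The clamp's bracket, right of the channel at x = 50, y = -44 mm, is 85 mm high over the table.
- end_stop: Wooden stop across the far end of the channel, fixed to the jig, 14 x 75 x 24 mm high; origin at the foot of the face that the blank meets, on the channel's centre line, on the plate's top (jig x = 75, y = 50, z = 15 mm). Home means pressed against it with some newtons, more than 3 and never over 25 N.
- nest_home (a point): Where the blank's centre is when it is fully home: jig x = 5, y = 50, z = 32 mm (17 mm above the plate's top); axes as the jig's.
- clamp_pivot (a point): The handle's pivot: jig x = 50, y = -68, z = 76.5 mm; the handle swings in the plane across the channel (jig y and z); axes as the jig's.
- clamp_handle (a joint): Handle angle, rad. 0 = open: the handle leans up to the side away from the channel (jig -y), 0.96 above level. It grows as its outer end is pushed down; elevation = 0.96 - angle. The arm comes down too: the pad meets the blank near 0.55, the push peaks near 0.7 (4 to 9 N at the grip), fades to nil at dead centre, 0.875, then the clamp locks; hard stop at 0.907, 3 mm on at the grip.
- clamp_grip (a point): Point on the upper face (the face to push) of the handle's dark rubber grip, 95 mm out from the pivot, 7 mm above the handle's centre line. The grip is 22 wide, 14 thick, 70 mm long, 50 to 120 mm out. Down on its stop means pressed there with more than 3 N, never over 25 N. Let go before dead centre and the pad throws the handle back; with the pad clear of the blank the handle stays where it is left.
- clamp_pad: Round black sprung rubber pad under the clamp arm's end, 18 mm across; origin at the centre of its lower face. It lands on the blank 25 mm from the end stop and then holds it with about 45 N. Its spring gives up to 9 mm. With the clamp open it stands some 24 mm or more above the blank's top.
- tea_light: Loose tea light, 39 mm across, 21 mm high, standing on the jig's plate right of the channel at its front; origin at its underside. Leave alone.
- walnut_13: Loose gold walnut, 35 x 51 x 36 mm, on the table. Leave alone.
- pine_cone_1: Loose pine cone, 65 mm, on the table at the back left. Leave alone.
- paint_jar: Loose small white paint jar, 46 mm across and high. Leave alone.
- glue_stick_1: Loose whitish glue stick, 98 mm long, 11 mm thick, on the table right of the jig. Leave alone.
- stapler: Loose dark stapler, 114 mm long, at the right. Leave alone.
- masking_tape: Loose roll of tape, 104 mm across, 25 mm high, at the back right. Leave alone.
There are look-alikes about, which are no part of the job. There is more than one size of the part that bears blank_center; the job needs the larger.

How it is judged:
On the way, in this order (a step that is already met when the one before it is completed fails the run):
1. the blank lies fully home in the nest, pressed against the end stop with more than 3 N, while the clamp is still open (x of blank_center in the frame of nest_home between -0.002 and 0.003 m and y of blank_center in the frame of nest_home between -0.005 and 0.005 m and z of blank_center in the frame of nest_home between -0.004 and 0.003 m and angle between the x axis of blank_center and the x axis of nest_home, either way round below 0.06 rad and angle between the z axis of blank_center and the z axis of nest_home, either way round below 0.06 rad and contact force between blank and end_stop above 3 N and value of joint clamp_handle below 0.5 rad), for 0.1 s.
2. the handle is over centre, pressed onto its stop with more than 3 N, and the pad bears on the blank (contact force between any of the fingers, the arm and clamp_handle above 3 N and value of joint clamp_handle above 0.885 rad and contact force between clamp_pad and blank above 12 N), for 0.1 s.
At the end, for the whole second after the job is handed in: The blank lies flat in the nest, bore up, its end within 2 mm of the end stop, between the rails and square to within 0.06 rad; the handle is over centre (above 0.885 rad) and the pad presses on the blank with more than 12 N; everything is at rest (x of blank_center in the frame of nest_home between -0.002 and 0.003 m and y of blank_center in the frame of nest_home between -0.005 and 0.005 m and z of blank_center in the frame of nest_home between -0.004 and 0.003 m and angle between the x axis of blank_center and the x axis of nest_home, either way round below 0.06 rad and angle between the z axis of blank_center and the z axis of nest_home, either way round below 0.06 rad and value of joint clamp_handle above 0.885 rad and contact force between clamp_pad and blank above 12 N and linear speed of blank below 0.01 m/s); the robot touches nothing.
It fails at once if the blank is rammed against the end stop with more than 25 N (contact force between blank and end_stop above 25 N).
It fails at once if the handle is pushed with more than 25 N (contact force between any of the arm, the fingers and clamp_handle above 25 N).
It fails at once if another thing is moved by more than 25 mm (distance of any of tea_light, walnut_13, pine_cone_1, paint_jar, glue_stick_1, stapler, masking_tape from where it was at the start of the episode above 0.025 m).
It fails at once if the blank ends up with its bore down or on edge (angle between blank_center's own z axis and vertical above 0.8 rad).
It also fails if it takes over 56 s, if anything falls off the work surface, if the arm or the gripper's body presses on something with over 40 N, if the wrist force passes 120 N, or if a joint passes its speed limit or range.

ROBOT

A 6-joint arm with a two-finger parallel gripper is mounted at the origin on a cart in front of the work surface, level with it; the furniture and walls round the work are solid. World frame = base frame: x ahead of the robot, y to its left, z up, the work surface at z = 0. Lengths are in m, angles in rad, forces in N, time in s.
With the tool pointing down it reaches from about 0.35 to 0.975 m from the base axis. Payload 4.9 kg.
Tool frame: the origin (TCP) lies midway between the tips of the shut fingers; the grasp point (between the pads) lies 19 mm behind it; z points along the fingers, y is the line along which they close (so a half turn about z gives the same grasp; the last joint's range is limited). The gripper opens to 85 mm and grips with 20 to 120 N. Pads are 22 mm wide; open, the fingers measure 114 mm over their backs; the gripper's body (76 mm by 85 mm) begins 54 mm behind the grasp point. The pads swing forward as they close: fully open they stand 13 mm farther back than shut.
Start: joints at [1.034, 0.053, 1.613, -0, 1.476, -0.119], TCP at [0.254, 0.571, 0.231] pointing down, gripper open.
Joint ranges: [-3.01, 3.01], [-1.01, 2.22], [0.06, 2.58], [-1.02, 4.17], [0.09, 2.62], [-3.14, 3.14]. Speed limits (rad/s): [2.57, 2.57, 3.14, 3.14, 3.14, 3.14].

INTERFACE

Orientations are given as a rotation vector (axis times angle).
In Python, from station import ctrl, optics, job gives the robot as it stands.
- The arm moves only by the shell command python3 -m jog 'ROWS' [OPENING] [FORCE]. ROWS is JSON, a list of rows, each a list of 2 entries, a list of its own where there are three numbers: the shift along the tool's x, y, z in m, then the turn, a rotation vector about the tool's x, y, z in rad. A call has 1 to 5 rows; each row is the pose to reach, as a shift and turn from the pose commanded when the call began, along the tool's axes at that moment; what a row does not reach only later rows make up. A row lasts 1/10 s, in which the tool goes at most 50 mm and 8.59 degrees, less where a joint would pass 70% of its speed; a pose out of reach is approached as far as the arm can. A call with a gripper value outside its range is refused whole. OPENING is the opening, from 0 (shut) to 1 (fully open), set as the call begins (- or left out, the last holds). The fingers move at their own pace and stop on an object; FORCE is the grip in N (left out, the last holds). Time passes only in rows, so rows that repeat a pose let the fingers close. It gives the time, the measured TCP pose, the force, the opening and the grip force at its end, in the units of the state.
- ctrl.get_obs(): the state, without advancing time (a new reading comes with each control period).
- optics.get_image(name): name is "scene" or "top" or "wrist"; returns a dict with "image" (480x640x3 uint8, blue, green, red), "fx", "fy", "cx", "cy" (pixels), "rvec" (rotation vector, rad) and "tvec" (3), from world to camera coordinates, as OpenCV has them; the wrist camera has in their place "mount" (4x4, takes a point from camera to tool coordinates, whose origin is the TCP and whose axes are the flange's). Camera axes: x right, y down, z forward; pixel columns grow to the right and rows downward; lengths in m; the calibration is good to about 2 mm. The wrist camera is an equidistant fisheye: a pixel r from the principal point sees the ray r / f radians off the axis. A picture is of the moment at which its call begins: read the wrist's pose just before it. There is no depth.
- job.finish_job(): hands the job in; it is judged then, once.
The state is a dict: "t": time; "q": joint angles; "dq": joint speeds; "effort": joint torques, N m; "tool_pos": TCP position; "tool_rot": TCP orientation; "contact_force": force on the tool from outside, world axes, zero at the start; "wrist_torque": the same for the moment, N m; "opening": finger opening in m; "grip_force": force on a finger pad.
Only numpy, scipy, OpenCV 4.12 (cv2) and the standard library are available. Lean on these libraries where they do the work, as an engineer would, in place of code of your own. Each camera call takes 0.05 s, during which the arm holds its last target. There are 200 camera calls.

## Working session

There is one attempt and no reset: what is moved stays moved. The work goes in short steps, Python scripts to look and compute and a shell command to move; the robot and the scene stay as the last step left them, time stands still between calls to the robot, and variables do not carry over. Pictures are saved under pics/ and viewed, at most 10 in all, crops included, and the job is handed in when it is done.

```bash
ls; mkdir -p pics; python3 - <<'E'
from station import ctrl, optics
import cv2,pickle
s=ctrl.get_obs();print({k:s[k] for k in('t','tool_pos','tool_rot','contact_force','opening')})
for n in("scene","top"):
    d=optics.get_image(n);pickle.dump(d,open(f'{n}.pkl','wb'));cv2.imwrite(f'pics/{n}.png',d['image']);print(n,d['fx'],d['cx'],d['cy'],d['rvec'],d['tvec'])
E
```

```text
pics
{'t': 0.0, 'tool_pos': array([0.25328719, 0.57069735, 0.23006973]), 'tool_rot': array([-6.51412940e-01, -3.07261449e+00,  3.03536623e-03]), 'contact_force': array([-0.2705355 ,  0.14179563,  0.36200029]), 'opening': 0.0854484313197204}
scene 534.1835031649238 326.31565347440954 240.88442434672217 [ 1.97114146 -1.12623293  0.59337436] [-0.28514177  0.36348529  1.34376809]
top 547.392168130389 315.7873774437474 239.92526498828434 [ 2.21720691 -2.19375075  0.08234745] [-0.03019482  0.56337327  1.39616646]
```

View pics/top.png

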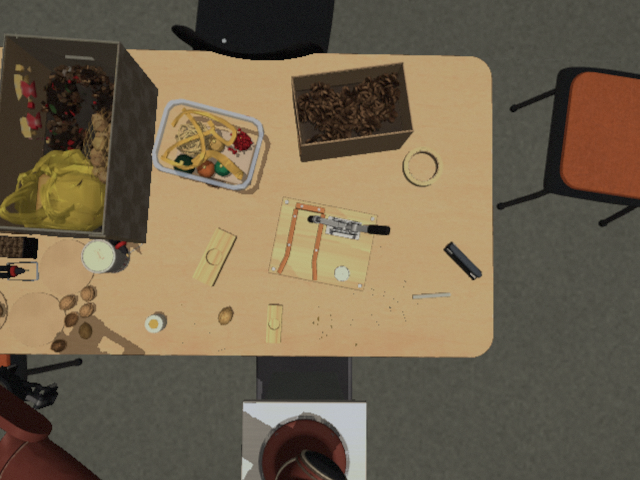

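View pics/scene.png

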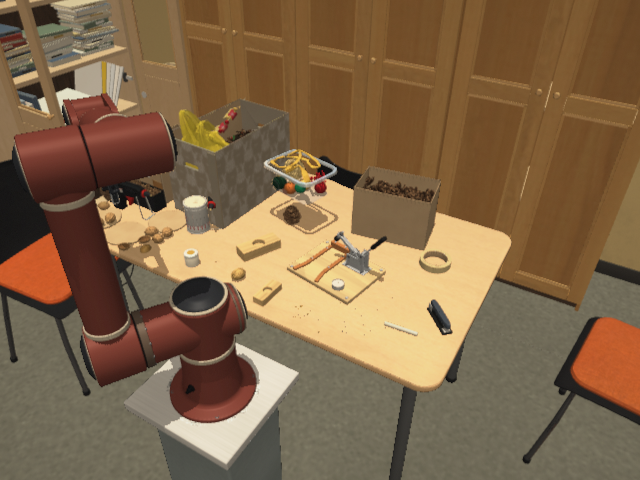

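Top view: the candidates for the blank are the bored blocks at (214,257), larger and left of the jig, and at (274,323), smaller and nearer the robot. I choose (214,257). The jig is centred near (325,243), its clamp grip is at (378,230) and the tea light at (342,272). The scene view agrees: large block (259,247), small block (267,292).

```bash
cat > h.py <<'E'
import cv2,numpy as np,pickle
from station import ctrl,optics
from scipy.spatial.transform import Rotation as R
def cast(d,uv,z):
    M=cv2.Rodrigues(np.array(d['rvec'],float))[0];c=-M.T@np.ravel(d['tvec'])
    uv=np.atleast_2d(uv);r=np.c_[(uv[:,0]-d['cx'])/d['fx'],(uv[:,1]-d['cy'])/d['fy'],np.ones(len(uv))]@M
    return c+r*((z-c[2])/r[:,2])[:,None]
def proj(d,P):
    K=np.array([[d['fx'],0,d['cx']],[0,d['fy'],d['cy']],[0,0,1.]])
    return cv2.projectPoints(np.atleast_2d(P).astype(float),np.array(d['rvec'],float),np.array(d['tvec'],float),K,None)[0][:,0]
E
python3 - <<'E'
from h import *
d=pickle.load(open('top.pkl','rb'))
print(cast(d,[[214,257],[274,323],[325,243]],0.03))
c=cv2.resize(d['image'][190:345,185:400],None,fx=3.7,fy=3.7,interpolation=cv2.INTER_CUBIC);cv2.imwrite('pics/c1.png',c);print(c.shape)
E
```

```text
[[ 0.51661835  0.23388526  0.03      ]
 [ 0.35153076  0.07960683  0.03      ]
 [ 0.55528711 -0.04746074  0.03      ]]
(574, 796, 3)
```

View pics/c1.png

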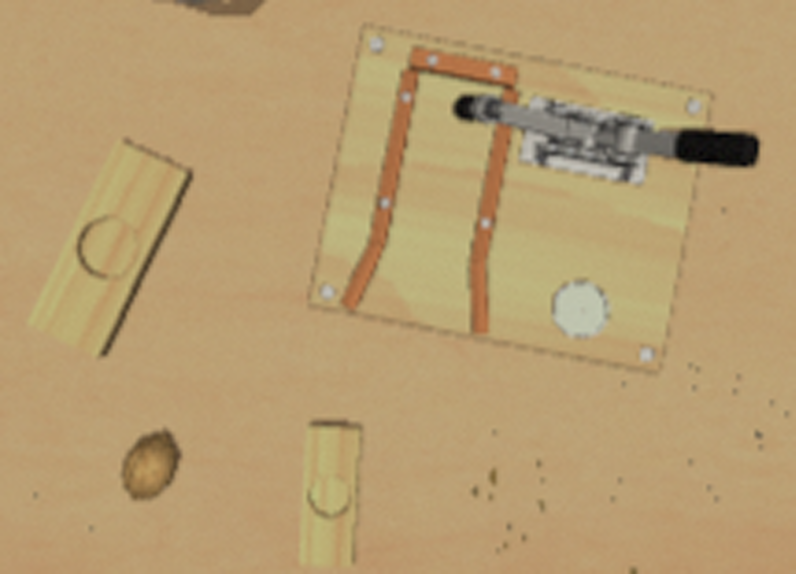

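The crop confirms it: the large blank has corners at crop (124,140),(190,175),(102,355),(30,322). The plate's corners are (362,25),(712,93),(658,373),(310,305), the stop is at (463,65), and the clamp is open with the grip at (717,148).

```bash
python3 - <<'E'
from h import *
d=pickle.load(open('top.pkl','rb'))
f=lambda a:(np.array(a)+.5)/3.7-.5+[185,190]
def fit(w,L):
    # w: world pts, L: local pts -> yaw, origin
    A=L-L.mean(0);B=w[:,:2]-w[:,:2].mean(0)
    th=np.arctan2((A[:,0]*B[:,1]-A[:,1]*B[:,0]).sum(),(A*B).sum())
    Rm=np.array([[np.cos(th),-np.sin(th)],[np.sin(th),np.cos(th)]])
    o=w[:,:2].mean(0)-Rm@L.mean(0)
    return th,o,Rm,(w[:,:2]-o-L@Rm.T)
# local order: far-left, far-right, near-right, near-left (x ahead,y left)
b=cast(d,f([(124,140),(190,175),(102,355),(30,322)]),.034)
j=cast(d,f([(362,25),(712,93),(658,373),(310,305)]),.015)
q=lambda a,c:np.array([(a,c),(a,-c),(-a,-c),(-a,c)])
for n,w,L in(('blank',b,q(.07,.027)),('jig',j,q(.1,.125))):
    th,o,Rm,r=fit(w,L);print(n,th,o,'res mm',(r*1000).round(1).tolist())
J=lambda x,y:o+Rm@np.array([x,y])
print('nest',J(.005,.05),'entry',J(-.16,.05),'pivot',J(.05,-.068),'tea',cast(d,f([(580,309)]),.021))
# clamp grip check: handle elev .96; grip centre 85 out
e=.96
for r in(.05,.095,.12): P=np.r_[J(.05,-.068-r*np.cos(e)),.0765+r*np.sin(e)];print(r,P,((proj(d,P)-[185,190])*3.7).round())
np.save('jig.npy',[th,*o])
# stop front face / rails features
st=cast(d,f([(410,70),(517,85)]),.039)
print('stopface local',((st[:,:2]-o)@Rm).round(4))
rl=cast(d,f([(413,90),(386,215),(506,105),(481,240)]),.023)
print('rail inner local',((rl[:,:2]-o)@Rm).round(4))
s=ctrl.get_obs();print(R.from_rotvec(s['tool_rot']).as_matrix().round(3))
E
```

```text
blank -0.44659180091746875 [0.51759154 0.23122691] res mm [[-0.9, -1.1], [-1.1, 2.1], [1.7, -0.8], [0.3, -0.2]]
jig -0.17995156119302544 [ 0.55520556 -0.04208019] res mm [[-0.6, 0.1], [-0.5, 0.6], [0.5, 1.6], [0.5, -2.3]]
nest [0.56907392 0.00621752] entry [0.40673828 0.03574953] pivot [ 0.59222741 -0.11793125] tea [[ 0.47886067 -0.09053701  0.021     ]]
0.05 [ 0.58709492 -0.1461442   0.11745958] [[676. 142.]]
0.095 [ 0.58247568 -0.17153585  0.1543232 ] [[723. 146.]]
0.12 [ 0.57990944 -0.18564233  0.17480299] [[750. 148.]]
stopface local [[0.0723 0.0852]
 [0.0762 0.0111]]
rail inner local [[ 0.0607  0.0811]
 [-0.028   0.0828]
 [ 0.0628  0.0157]
 [-0.0326  0.015 ]]
[[-0.914  0.406 -0.001]
 [ 0.406  0.914 -0.002]
 [ 0.    -0.002 -1.   ]]
```

```bash
cat >> h.py <<'E'
def delta(x,y,z,yaw):
    """shift & turn in tool axes to reach world x,y,z; tool y axis at yaw+90deg, tool z down (tool x = -(cos yaw))"""
    s=ctrl.get_obs();T=R.from_rotvec(s['tool_rot'])
    c,n=np.cos(yaw),np.sin(yaw)
    G=R.from_matrix(np.array([[-c,-n,0],[-n,c,0],[0,0,-1.]]))
    print('t',round(s['t'],2),'shift',T.inv().apply(np.array([x,y,z])-s['tool_pos']).round(4).tolist(),'turn',(T.inv()*G).as_rotvec().round(4).tolist(),'F',s['contact_force'].round(2).tolist(),'pos',s['tool_pos'].round(4).tolist(),'op',round(s['opening'],4))
def jig():
    th,a,b=np.load('jig.npy');Rm=np.array([[np.cos(th),-np.sin(th)],[np.sin(th),np.cos(th)]])
    return th,np.array([a,b]),Rm
def J(x,y):
    th,o,Rm=jig();return o+Rm@np.array([x,y])
def wcast(d,s,uv,z):
    M=np.array(d['mount']);T=R.from_rotvec(s['tool_rot']).as_matrix()
    uv=np.atleast_2d(uv);a=np.c_[(uv[:,0]-d['cx'])/d['fx'],(uv[:,1]-d['cy'])/d['fy']];t=np.linalg.norm(a,axis=1)
    r=np.c_[a*(np.sin(t)/np.maximum(t,1e-9))[:,None],np.cos(t)]@(T@M[:3,:3]).T
    c=s['tool_pos']+T@M[:3,3]
    return c+r*((z-c[2])/r[:,2])[:,None]
E
python3 -c "
from h import *
delta(.4815,.2485,.23,-.4466)
d=optics.get_image('wrist');print({k:d[k] for k in d if k!='image'})"
```

```text
t 0.1 shift [-0.3393, -0.2019, 0.0005] turn [-0.0019, -0.0002, 0.0288] F [0.16, -0.45, 0.02] pos [0.2533, 0.5707, 0.2302] op 0.0855
{'fx': 371.64829954431775, 'fy': 371.64829954431775, 'cx': 319.8826882095309, 'cy': 242.88622998631692, 'mount': array([[-1.26251971e-03, -9.46241254e-01, -3.23459264e-01,
         8.36215253e-02],
       [ 9.99999194e-01, -1.23810579e-03, -2.81246902e-04,
        -1.13984630e-03],
       [-1.34349368e-04, -3.23459358e-01,  9.46242054e-01,
        -1.42145473e-01],
       [ 0.00000000e+00,  0.00000000e+00,  0.00000000e+00,
         1.00000000e+00]])}
```

```bash
python3 -m jog '[[[-0.339,-0.202,0],[0,0,0.029]],[[-0.339,-0.202,0],[0,0,0.029]],[[-0.339,-0.202,0],[0,0,0.029]],[[-0.339,-0.202,0],[0,0,0.029]],[[-0.339,-0.202,0],[0,0,0.029]]]' 1 40
python3 -c "
from h import *
delta(.4815,.2485,.23,-.4466)"
```

```text
t: 0.65
tool_pos: [0.3985, 0.3653, 0.231]
tool_rot: [-0.695, -3.064, 0.0]
contact_force: [0.7, 0.8, 0.4]
opening: 0.0854
grip_force: 0.0
t 0.65 shift [-0.1253, -0.0696, 0.001] turn [-0.0001, -0.0, 0.0002] F [0.66, 0.76, 0.41] pos [0.3985, 0.3653, 0.231] op 0.0854
```

```bash
python3 -m jog '[[[-0.125,-0.07,0],[0,0,0]],[[-0.125,-0.07,0],[0,0,0]],[[-0.125,-0.07,0],[0,0,0]],[[-0.125,-0.07,0],[0,0,0]],[[-0.125,-0.07,0],[0,0,0]]]'
python3 -c "
from h import *
delta(.4815,.2485,.23,-.4466)
s=ctrl.get_obs();d=optics.get_image('wrist');pickle.dump((s,d),open('w1.pkl','wb'));cv2.imwrite('pics/w1.png',d['image'])"
```

```text
t: 1.15
tool_pos: [0.4806, 0.2494, 0.2309]
tool_rot: [-0.699, -3.062, -0.0]
contact_force: [-0.5, 0.5, -0.2]
opening: 0.0856
grip_force: 0.0
t 1.15 shift [-0.0012, -0.0004, 0.0009] turn [-0.0002, -0.001, -0.0023] F [-0.49, 0.49, -0.17] pos [0.4806, 0.2494, 0.2309] op 0.0856
```

View pics/w1.png

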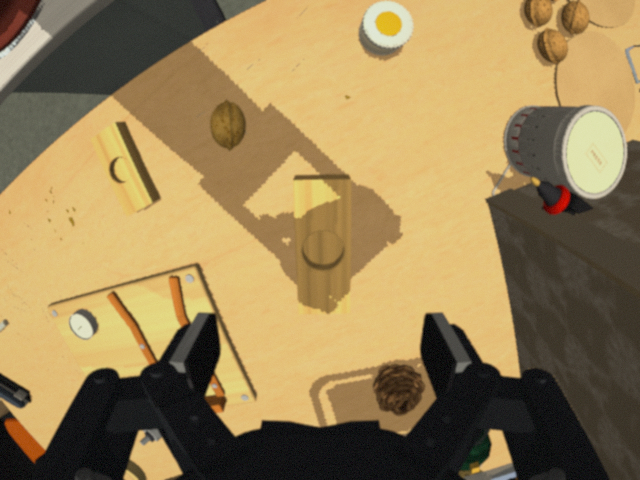

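The wrist view shows the large blank upright in the image with its bore at (323,249), sides at u≈295 and 350 and near edge at v≈180. The jig is at lower left, with its near plate corners at (198,265) and (50,307).

```bash
python3 - <<'E'
from h import *
s,d=pickle.load(open('w1.pkl','rb'))
n=['nearR','nearL','farR','farL','bore','sideR','sideL']
p=wcast(d,s,[(295,180),(349,180),(297,311),(349,312),(323,249),(296,245),(350,245)],.034)
for a,b in zip(n,p):
    th=-.4466;Rm=np.array([[np.cos(th),-np.sin(th)],[np.sin(th),np.cos(th)]]);print(a,b.round(4),((b[:2]-[.5176,.2312])@Rm).round(4))
j=wcast(d,s,[(198,265),(50,307),(254,398)],.015)
th,o,Rm=jig();print(((j[:,:2]-o)@Rm).round(4))
E
```

```text
nearR [0.4439 0.2402 0.034 ] [-0.0704 -0.0237]
nearL [0.4655 0.2851 0.034 ] [-0.0703  0.0261]
farR [0.5661 0.1801 0.034 ] [ 0.0658 -0.0251]
farL [0.5908 0.2284 0.034 ] [0.0672 0.0292]
bore [0.5159 0.2342 0.034 ] [-0.0029  0.002 ]
sideR [0.5008 0.2125 0.034 ] [-0.0071 -0.0241]
sideL [0.5236 0.2596 0.034 ] [-0.0069  0.0282]
[[-0.0996  0.1282]
 [-0.098  -0.1167]
 [ 0.0925  0.1233]]
```

```bash
python3 -m jog '[[[0,0,0.05],[0,0,0]],[[0,0,0.1],[0,0,0]],[[0,0,0.15],[0,0,0]],[[0,0,0.2],[0,0,0]],[[0,0,0.222],[0,0,0]]]' 1 50
python3 -m jog '[[[0,0,0],[0,0,0]],[[0,0,0],[0,0,0]],[[0,0,0],[0,0,0]],[[0,0,0],[0,0,0]],[[0,0,0],[0,0,0]]]' 0.5 50
python3 -m jog '[[[0,0,0],[0,0,0]],[[0,0,0],[0,0,0]]]' 0.3 50

```

```text
t: 1.7
tool_pos: [0.4754, 0.2502, 0.0038]
tool_rot: [-0.69, -3.057, 0.007]
contact_force: [0.0, -0.3, -0.1]
opening: 0.0853
grip_force: 0.0
t: 2.2
tool_pos: [0.4816, 0.2507, 0.0112]
tool_rot: [0.695, 3.061, 0.003]
contact_force: [-1.4, 1.9, 3.4]
opening: 0.0527
grip_force: 54.7
t: 2.4
tool_pos: [0.4817, 0.2507, 0.0112]
tool_rot: [0.696, 3.062, 0.003]
contact_force: [-1.5, 1.5, 5.6]
opening: 0.0531
grip_force: 55.2
```

```bash
python3 -m jog '[[[0,0,-0.04],[0,0,0]],[[0,0,-0.08],[0,0,0]],[[0,0,-0.09],[0,0,0]],[[0,0,-0.09],[0,0,0]]]'
python3 - <<'E'
from h import *
d=pickle.load(open('top.pkl','rb'));th,o,Rm=jig()
hsv=cv2.cvtColor(d['image'],cv2.COLOR_BGR2HSV)
m=cv2.inRange(hsv,(4,130,90),(14,255,255));v,u=np.nonzero(m[195:290,265:330]);uv=np.c_[u+265,v+195]
L=(cast(d,uv,.023)[:,:2]-o)@Rm
for lo,hi in((-.045,-.02),(-.02,.01),(.01,.04),(.04,.065)):
    k=(L[:,0]>lo)&(L[:,0]<hi)
    print(lo,[( (k&c).sum(),L[k&c,1].mean().round(4)) for c in(L[:,1]>.05,L[:,1]<.05)])
# stop top
L=(cast(d,uv,.039)[:,:2]-o)@Rm;k=(abs(L[:,1]-.05)<.02)&(L[:,0]>.06);print('stop x',L[k,0].mean(),k.sum())
f=lambda a:(np.array(a)+.5)/3.7-.5+[185,190]
print('small',cast(d,f([(308,423),(360,423)]),.025))
delta(*J(-.1295,.05),.1,th)
E
```

```text
t: 2.8
tool_pos: [0.4819, 0.2504, 0.1015]
tool_rot: [0.695, 3.06, 0.004]
contact_force: [-0.1, 0.0, -1.8]
opening: 0.0531
grip_force: 54.3
-0.045 [(np.int64(33), np.float64(0.0845)), (np.int64(32), np.float64(0.0145))]
-0.02 [(np.int64(42), np.float64(0.0851)), (np.int64(40), np.float64(0.0143))]
0.01 [(np.int64(50), np.float64(0.085)), (np.int64(48), np.float64(0.0143))]
0.04 [(np.int64(24), np.float64(0.0855)), (np.int64(13), np.float64(0.0142))]
stop x 0.08107692664591475 80
small [[0.39894743 0.09606552 0.025     ]
 [0.39925433 0.06041729 0.025     ]]
t 2.8 shift [-0.0544, -0.218, 0.001] turn [0.0028, 0.0038, -0.267] F [-0.07, 0.02, -1.79] pos [0.4819, 0.2504, 0.1015] op 0.0531
```

```bash
python3 -m jog '[[[-0.055,-0.218,0],[0.003,0.004,-0.267]],[[-0.055,-0.218,0],[0.003,0.004,-0.267]],[[-0.055,-0.218,0],[0.003,0.004,-0.267]],[[-0.055,-0.218,0],[0.003,0.004,-0.267]],[[-0.055,-0.218,0],[0.003,0.004,-0.267]]]'
python3 -m jog '[[[0,0,0],[0,0,0]],[[0,0,0],[0,0,0]],[[0,0,0],[0,0,0]]]'
python3 -c "
from h import *
th,o,Rm=jig();delta(*J(-.1295,.0496),.05,th)"
```

```text
t: 3.3
tool_pos: [0.4329, 0.0272, 0.0962]
tool_rot: [-0.285, -3.119, 0.005]
contact_force: [0.4, 0.8, -2.1]
opening: 0.0529
grip_force: 54.3
t: 3.6
tool_pos: [0.435, 0.0302, 0.0979]
tool_rot: [-0.28, -3.122, 0.003]
contact_force: [0.7, 0.3, -1.3]
opening: 0.0527
grip_force: 54.3
t 3.6 shift [-0.002, 0.0001, 0.0479] turn [-0.0024, -0.0069, 0.0008] F [0.72, 0.34, -1.29] pos [0.435, 0.0302, 0.0979] op 0.0527
```

```bash
python3 -m jog '[[[-0.001,0,0.024],[0,-0.006,0]],[[-0.002,0,0.048],[-0.002,-0.006,0]],[[-0.002,0,0.048],[-0.002,-0.006,0]],[[-0.002,0,0.048],[-0.002,-0.006,0]]]'
python3 -c "
from h import *
th,o,Rm=jig();delta(*J(-.1295,.0496),.028,th)
s=ctrl.get_obs();d=optics.get_image('wrist');pickle.dump((s,d),open('w2.pkl','wb'));cv2.imwrite('pics/w2.png',d['image'])"
```

```text
t: 4.0
tool_pos: [0.4371, 0.03, 0.0509]
tool_rot: [-0.28, -3.129, 0.001]
contact_force: [1.2, 0.5, -1.4]
opening: 0.0527
grip_force: 54.3
t 4.0 shift [0.0004, -0.0002, 0.0229] turn [-0.0006, -0.0003, 0.0017] F [1.18, 0.53, -1.39] pos [0.4371, 0.03, 0.0509] op 0.0527
```

View pics/w2.png

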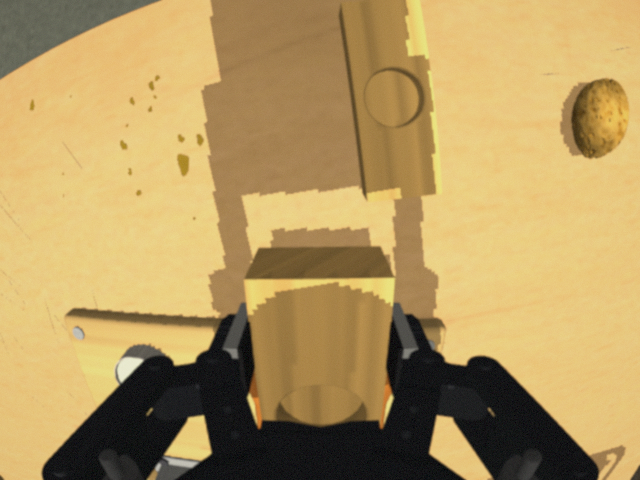

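The wrist view shows the blank held square, rear top edge from (246,278) to (395,277). The rail flares show symmetrically at (255,400) and (387,385), and the small look-alike (ends at v≈195) is clear of the blank.

```bash
python3 - <<'E'
from h import *
s,d=pickle.load(open('w2.pkl','rb'));th,o,Rm=jig()
p=wcast(d,s,[(246,279),(395,278),(321,278)],.0737);print(((p[:,:2]-o)@Rm).round(4))
p=wcast(d,s,[(67,317),(444,330)],.015);print(((p[:,:2]-o)@Rm).round(4))
E
python3 -m jog '[[[0,0,0.008],[0,0,0]],[[0,0,0.016],[0,0,0]],[[0,0,0.02],[0,0,0]],[[0,0,0.022],[0,0,0]],[[0,0,0.022],[0,0,0]]]'
```

```text
[[-0.1585  0.0223]
 [-0.1589  0.0755]
 [-0.1591  0.0491]]
[[-0.0997 -0.1202]
 [-0.0982  0.1214]]
t: 4.55
tool_pos: [0.4373, 0.0292, 0.0289]
tool_rot: [0.282, 3.128, -0.001]
contact_force: [-0.5, -0.2, -1.5]
opening: 0.0531
grip_force: 54.4
```

```bash
python3 -m jog '[[[0,0,0.001],[0,0,0]],[[0,0,0.002],[0,0,0]],[[0,0,0.002],[0,0,0]],[[-0.01,0,0.002],[0,0,0]],[[-0.02,0,0.002],[0,0,0]]]'
python3 -c "
from h import *
th,o,Rm=jig();delta(*J(-.045,.0496),.0262,th)"
```

```text
t: 5.05
tool_pos: [0.4582, 0.0254, 0.0275]
tool_rot: [0.282, 3.126, -0.001]
contact_force: [0.0, -0.4, -2.2]
opening: 0.053
grip_force: 54.4
t 5.05 shift [-0.0625, 0.0005, 0.0015] turn [-0.0004, 0.0026, 0.0002] F [0.02, -0.36, -2.23] pos [0.4582, 0.0254, 0.0275] op 0.053
```

```bash
python3 -m jog '[[[-0.012,0,0],[0,0,0]],[[-0.025,0,0],[0,0,0]],[[-0.038,0,0],[0,0,0]],[[-0.05,0,0.001],[0,0,0]],[[-0.058,0,0.001],[0,0,0]]]'
python3 -m jog '[[[-0.001,0,0],[0,0,0]],[[-0.002,0,0],[0,0,0]],[[-0.002,0,0],[0,0,0]]]'
python3 -c "
from h import *
th,o,Rm=jig();delta(*J(-.0345,.0496),.0262,th)"
```

```text
t: 5.55
tool_pos: [0.5158, 0.0149, 0.0265]
tool_rot: [0.282, 3.127, -0.001]
contact_force: [0.2, 0.1, -1.8]
opening: 0.053
grip_force: 54.4
t: 5.85
tool_pos: [0.5161, 0.0149, 0.0264]
tool_rot: [0.282, 3.127, -0.001]
contact_force: [-0.6, -0.4, -2.1]
opening: 0.0531
grip_force: 54.5
t 5.85 shift [-0.0141, 0.0005, 0.0002] turn [-0.0004, 0.0015, 0.0002] F [-0.56, -0.4, -2.08] pos [0.5161, 0.0149, 0.0264] op 0.0531
```

```bash
python3 -m jog '[[[-0.003,0,0],[0,0,0]],[[-0.006,0,0],[0,0,0]],[[-0.009,0,0],[0,0,0]],[[-0.009,0,0],[0,0,0]],[[-0.009,0,0],[0,0,0]]]' - 30
python3 -c "
from h import *
th,o,Rm=jig();delta(*J(-.0345,.0496),.0262,th)"
```

```text
t: 6.35
tool_pos: [0.5252, 0.0133, 0.0264]
tool_rot: [0.282, 3.127, -0.001]
contact_force: [0.6, 0.2, -1.4]
opening: 0.0532
grip_force: 54.5
t 6.35 shift [-0.0049, 0.0005, 0.0002] turn [-0.0004, 0.0015, 0.0001] F [0.58, 0.16, -1.4] pos [0.5252, 0.0133, 0.0264] op 0.0532
```

```bash
for i in 1; do python3 -m jog '[[[-0.001,0,0],[0,0,0]],[[-0.002,0,0],[0,0,0]],[[-0.003,0,0],[0,0,0]],[[-0.003,0,0],[0,0,0]]]'; done; python3 -m jog '[[[-0.0005,0,0],[0,0,0]],[[-0.001,0,0],[0,0,0]],[[-0.001,0,0],[0,0,0]]]'
```

```text
t: 6.75
tool_pos: [0.5283, 0.0127, 0.0265]
tool_rot: [0.282, 3.127, -0.001]
contact_force: [-0.5, -0.4, -2.0]
opening: 0.0526
grip_force: 54.5
t: 7.05
tool_pos: [0.5292, 0.0125, 0.0264]
tool_rot: [0.282, 3.127, -0.001]
contact_force: [0.2, 0.6, -3.0]
opening: 0.0532
grip_force: 54.5
```

```bash
python3 -m jog '[[[-0.0005,0,0],[0,0,0]],[[-0.001,0,0],[0,0,0]],[[-0.001,0,0],[0,0,0]]]'; python3 -m jog '[[[-0.0005,0,0],[0,0,0]],[[-0.0005,0,0],[0,0,0]]]'
```

```text
t: 7.35
tool_pos: [0.5292, 0.0125, 0.0262]
tool_rot: [-0.282, -3.128, 0.001]
contact_force: [-5.2, 0.2, 1.8]
opening: 0.0531
grip_force: 54.8
t: 7.55
tool_pos: [0.5293, 0.0126, 0.0262]
tool_rot: [-0.282, -3.127, 0.001]
contact_force: [-7.4, 0.6, 4.2]
opening: 0.0535
grip_force: 55.1
```

```bash
python3 -m jog '[[[-0.0005,0,0],[0,0,0]],[[-0.0005,0,0],[0,0,0]]]'
```

```text
t: 7.75
tool_pos: [0.5293, 0.0125, 0.0262]
tool_rot: [-0.282, -3.125, 0.0]
contact_force: [-9.8, 1.8, 5.2]
opening: 0.053
grip_force: 55.3
```

```bash
python3 -m jog '[[[0.0005,0,0],[0,0,0]],[[0.001,0,0],[0,0,0]],[[0.0013,0,0],[0,0,0]]]'; python3 -m jog '[[[0,0,0],[0,0,0]],[[0,0,0],[0,0,0]],[[0,0,0],[0,0,0]],[[0,0,0],[0,0,0]]]' 0.85; python3 -m jog '[[[0,0,-0.01],[0,0,0]],[[0,0,-0.03],[0,0,0]],[[0,0,-0.07],[0,0,0]],[[0,0,-0.12],[0,0,0]],[[0,0,-0.15],[0,0,0]]]'
```

```text
t: 8.05
tool_pos: [0.5293, 0.0125, 0.0263]
tool_rot: [0.282, 3.128, -0.001]
contact_force: [-3.4, 1.3, 0.3]
opening: 0.0531
grip_force: 54.6
t: 8.45
tool_pos: [0.5305, 0.0123, 0.0269]
tool_rot: [0.282, 3.126, -0.001]
contact_force: [0.1, 0.4, -0.0]
opening: 0.0727
grip_force: 0.0
t: 8.95
tool_pos: [0.5312, 0.0124, 0.1816]
tool_rot: [0.281, 3.121, -0.001]
contact_force: [0.4, -0.5, 1.4]
opening: 0.0725
grip_force: 0.0
```

```bash
python3 -m jog '[[[0,0,-0.04],[0,0,0]],[[0,0,-0.08],[0,0,0]],[[0,0,-0.08],[0,0,0]],[[0,0,-0.08],[0,0,0]]]' 0
python3 -c "
from h import *
th,o,Rm=jig();delta(*J(.05,-.09),.25,th)
s=ctrl.get_obs();d=optics.get_image('wrist');pickle.dump((s,d),open('w3.pkl','wb'));cv2.imwrite('pics/w3.png',d['image'])"
```

```text
t: 9.35
tool_pos: [0.5302, 0.0125, 0.2587]
tool_rot: [0.281, 3.123, -0.001]
contact_force: [-1.1, 0.6, -0.7]
opening: 0.0144
grip_force: 0.0
t 9.35 shift [-0.0843, -0.1392, 0.0093] turn [-0.0002, 0.0057, 0.0002] F [-1.06, 0.59, -0.69] pos [0.5302, 0.0125, 0.2587] op 0.0144
```

View pics/w3.png

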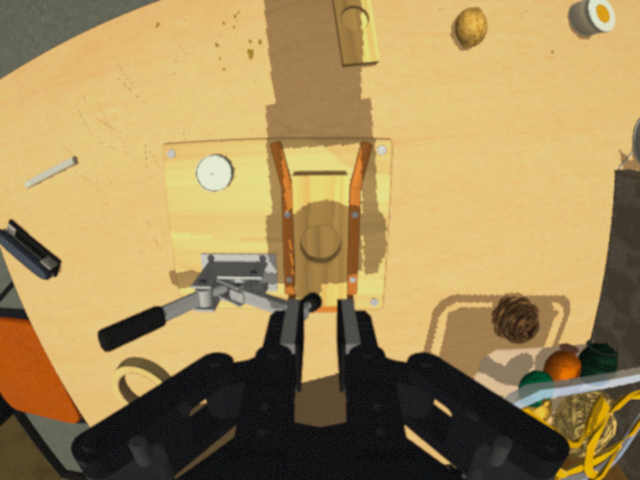

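The blank lies between the rails, bore up, near edge at v≈174. The clamp is still open, with its pad at (311,301) and its grip at (132,328).

```bash
python3 - <<'E'
from h import *
s,d=pickle.load(open('w3.pkl','rb'));th,o,Rm=jig()
p=wcast(d,s,[(293,175),(349,175),(320,243)],.049);print(((p[:,:2]-o)@Rm).round(4))
E
python3 -m jog '[[[-0.084,-0.139,0],[0,0.006,0]],[[-0.084,-0.139,0],[0,0.006,0]],[[-0.084,-0.139,0],[0,0.006,0]],[[-0.084,-0.139,0],[0,0.006,0]],[[-0.084,-0.139,0],[0,0.006,0]]]' 0
python3 -c "
from h import *
th,o,Rm=jig();delta(*J(.05,-.1023),.165,th)"
```

```text
[[-0.0652  0.0225]
 [-0.0652  0.0759]
 [ 0.0034  0.0481]]
t: 9.9
tool_pos: [0.5866, -0.1405, 0.2542]
tool_rot: [-0.286, -3.12, -0.002]
contact_force: [-0.4, 0.1, -0.2]
opening: 0.0001
grip_force: 0.0
t 9.9 shift [-0.0023, -0.0111, 0.0892] turn [0.0005, -0.0085, -0.0027] F [-0.36, 0.11, -0.18] pos [0.5866, -0.1405, 0.2542] op 0.0001
```

```bash
python3 -m jog '[[[-0.002,-0.011,0.03],[0,-0.008,0]],[[-0.002,-0.011,0.06],[0,-0.008,0]],[[-0.002,-0.011,0.077],[0,-0.008,0]],[[-0.002,-0.011,0.077],[0,-0.008,0]],[[-0.002,-0.011,0.077],[0,-0.008,0]]]'
python3 -c "
from h import *
th,o,Rm=jig();delta(*J(.05,-.1023),.165,th)"
python3 -m jog '[[[0,0,0.003],[0,0,0]],[[0,0,0.006],[0,0,0]],[[0,0,0.009],[0,0,0]],[[0,0,0.012],[0,0,0]],[[0,0,0.012],[0,0,0]]]'
```

```text
t: 10.4
tool_pos: [0.5869, -0.1494, 0.18]
tool_rot: [0.28, 3.126, -0.001]
contact_force: [-0.5, -0.2, -0.1]
opening: -0.0002
grip_force: 0.0
t 10.4 shift [0.0005, -0.0024, 0.015] turn [-0.0003, 0.0035, 0.0013] F [-0.49, -0.23, -0.12] pos [0.5869, -0.1494, 0.18] op -0.0002
t: 10.9
tool_pos: [0.5867, -0.1503, 0.1671]
tool_rot: [0.282, 3.126, -0.001]
contact_force: [-0.0, -0.3, -0.3]
opening: 0.0002
grip_force: 0.0
```

```bash
python3 -m jog '[[[0,0,0.003],[0,0,0]],[[0,0,0.006],[0,0,0]],[[0,0,0.008],[0,0,0]],[[0,0,0.008],[0,0,0]]]'
python3 -m jog '[[[0,-0.002,0.002],[0,0,0]],[[0,-0.004,0.004],[0,0,0]],[[0,-0.006,0.006],[0,0,0]],[[0,-0.006,0.006],[0,0,0]]]'
python3 -c "
from h import *
for a in np.arange(0,.92,.1):
  e=.96-a;print(round(a,2),(J(.05,-.068-.095*np.cos(e)+.007*np.sin(e)+.0145)-J(.05,-.1023)).round(4),round(.0765+.095*np.sin(e)+.007*np.cos(e),4))
s=ctrl.get_obs();th,o,Rm=jig();print(((s['tool_pos'][:2]-o)@Rm).round(4))"
```

```text
t: 11.3
tool_pos: [0.5867, -0.1503, 0.159]
tool_rot: [0.282, 3.126, -0.001]
contact_force: [-0.8, -0.2, 0.4]
opening: 0.0001
grip_force: 0.0
t: 11.7
tool_pos: [0.5856, -0.1565, 0.1532]
tool_rot: [0.282, 3.126, -0.001]
contact_force: [0.3, -0.7, -1.4]
opening: 0.0001
grip_force: 0.0
0.0 [0. 0.] 0.1583
0.1 [-0.0014 -0.0077] 0.1531
0.2 [-0.0027 -0.015 ] 0.147
0.3 [-0.0039 -0.0216] 0.1403
0.4 [-0.005  -0.0275] 0.1329
0.5 [-0.0059 -0.0327] 0.1249
0.6 [-0.0067 -0.037 ] 0.1165
0.7 [-0.0074 -0.0405] 0.1077
0.8 [-0.0079 -0.0432] 0.0985
0.9 [-0.0082 -0.0449] 0.0892
[ 0.0504 -0.1071]
```

```bash
python3 -m jog '[[[0,-0.004,0.002],[0,0,0]],[[0,-0.007,0.004],[0,0,0]],[[0,-0.0104,0.0062],[0,0,0]],[[0,-0.014,0.0095],[0,0,0]],[[0,-0.017,0.013],[0,0,0]]]'
python3 -c "
from h import *
s=ctrl.get_obs();th,o,Rm=jig();print(((s['tool_pos'][:2]-o)@Rm).round(4))
d=optics.get_image('scene');c=cv2.resize(d['image'][180:300,270:430],None,fx=5,fy=5,interpolation=cv2.INTER_CUBIC);cv2.imwrite('pics/s2.png',c)"
```

```text
t: 12.2
tool_pos: [0.583, -0.1736, 0.1406]
tool_rot: [0.282, 3.125, -0.002]
contact_force: [0.3, -0.6, 1.4]
opening: -0.0001
grip_force: 0.3
[ 0.0508 -0.1244]
```

View pics/s2.png

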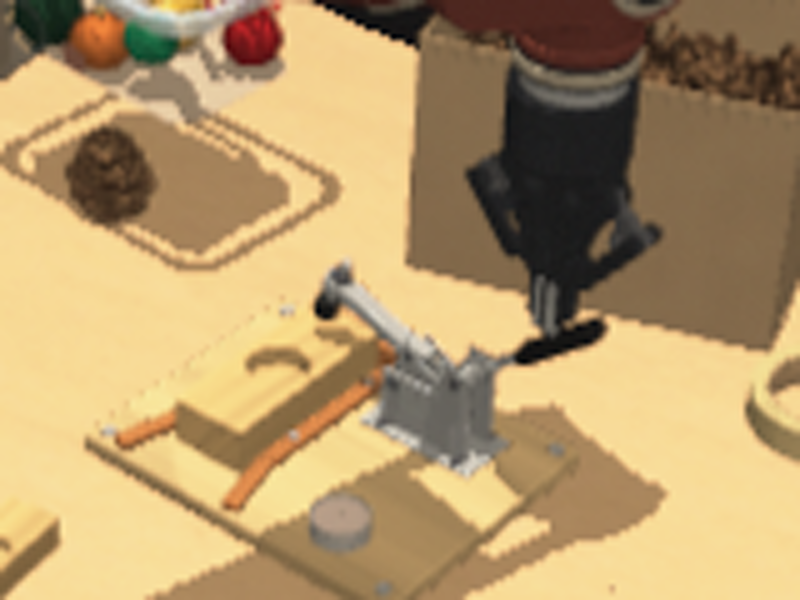

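The fingertips sit at mid-grip (550,335), the handle is coming down, and the pad is still above the blank at (328,300). I continue along the arc.

```bash
python3 -m jog '[[[0,-0.0027,0.0038],[0,0,0]],[[0,-0.0054,0.0077],[0,0,0]],[[0,-0.008,0.0117],[0,0,0]],[[0,-0.0106,0.0157],[0,0,0]],[[0,-0.0106,0.0157],[0,0,0]]]'
python3 -m jog '[[[0,-0.002,0.003],[0,0,0]],[[0,-0.003,0.006],[0,0,0]],[[0,-0.0043,0.0084],[0,0,0]],[[0,-0.0043,0.0084],[0,0,0]]]'
```

```text
t: 12.75
tool_pos: [0.5805, -0.1836, 0.1239]
tool_rot: [0.282, 3.127, -0.0]
contact_force: [-0.1, 0.7, -0.6]
opening: 0.0001
grip_force: 0.0
t: 13.15
tool_pos: [0.5804, -0.1879, 0.1166]
tool_rot: [0.282, 3.125, -0.001]
contact_force: [0.5, 0.2, 1.3]
opening: -0.0
grip_force: 0.2
```

```bash
python3 -m jog '[[[0,-0.001,0.0025],[0,0,0]],[[0,-0.002,0.005],[0,0,0]],[[0,-0.003,0.007],[0,0,0]],[[0,-0.0035,0.009],[0,0,0]],[[0,-0.0035,0.009],[0,0,0]]]'
python3 -m jog '[[[0,-0.001,0.0025],[0,0,0]],[[0,-0.0015,0.005],[0,0,0]],[[0,-0.0025,0.0075],[0,0,0]],[[0,-0.0025,0.0075],[0,0,0]]]'
```

```text
t: 13.65
tool_pos: [0.58, -0.1916, 0.1088]
tool_rot: [0.282, 3.125, -0.002]
contact_force: [-3.0, 0.6, 6.7]
opening: -0.0005
grip_force: 3.1
t: 14.05
tool_pos: [0.5795, -0.1943, 0.1014]
tool_rot: [0.282, 3.125, -0.003]
contact_force: [-3.5, 0.1, 7.8]
opening: -0.0001
grip_force: 3.3
```

```bash
python3 -m jog '[[[0,-0.0005,0.002],[0,0,0]],[[0,-0.001,0.004],[0,0,0]],[[0,-0.001,0.0055],[0,0,0]],[[0,-0.001,0.0055],[0,0,0]]]'
python3 -m jog '[[[0,-0.0005,0.0015],[0,0,0]],[[0,-0.0005,0.003],[0,0,0]],[[0,-0.0005,0.003],[0,0,0]]]'
```

```text
t: 14.45
tool_pos: [0.5793, -0.1957, 0.0955]
tool_rot: [0.282, 3.125, -0.005]
contact_force: [-2.9, -2.4, 5.5]
opening: 0.0
grip_force: 2.2
t: 14.75
tool_pos: [0.5793, -0.1955, 0.0916]
tool_rot: [0.282, 3.124, -0.002]
contact_force: [0.9, -1.8, 2.3]
opening: -0.0001
grip_force: 1.1
```

```bash
python3 -m jog '[[[0,0,0.0007],[0,0,0]],[[0,0,0.0014],[0,0,0]],[[0,0,0.0014],[0,0,0]]]'
python3 -m jog '[[[0,0,0.0005],[0,0,0]],[[0,0,0.001],[0,0,0]],[[0,0,0.001],[0,0,0]]]'
```

```text
t: 15.05
tool_pos: [0.5787, -0.1946, 0.0894]
tool_rot: [0.282, 3.126, 0.0]
contact_force: [-0.6, -0.7, -0.1]
opening: 0.0001
grip_force: 0.1
t: 15.35
tool_pos: [0.5788, -0.1949, 0.0887]
tool_rot: [0.282, 3.126, -0.001]
contact_force: [0.1, -0.7, -0.4]
opening: -0.0
grip_force: 0.0
```

```bash
python3 -m jog '[[[0,0,0.0005],[0,0,0]],[[0,0,0.001],[0,0,0]],[[0,0,0.001],[0,0,0]]]'
python3 -m jog '[[[0,0,0.0005],[0,0,0]],[[0,0,0.0005],[0,0,0]]]'
```

```text
t: 15.65
tool_pos: [0.5791, -0.1951, 0.0881]
tool_rot: [0.282, 3.125, -0.001]
contact_force: [0.0, 0.0, 0.2]
opening: -0.0002
grip_force: 0.0
t: 15.85
tool_pos: [0.5792, -0.1951, 0.0879]
tool_rot: [0.282, 3.125, -0.001]
contact_force: [0.2, 0.5, 1.5]
opening: 0.0001
grip_force: 0.8
```

```bash
python3 -m jog '[[[0,0,0.0005],[0,0,0]],[[0,0,0.001],[0,0,0]],[[0,0,0.001],[0,0,0]]]'
```

```text
t: 16.15
tool_pos: [0.5792, -0.1952, 0.0877]
tool_rot: [0.282, 3.125, -0.001]
contact_force: [-3.5, 1.6, 6.2]
opening: -0.0005
grip_force: 3.1
```

```bash
python3 -m jog '[[[0,0,0.0005],[0,0,0]],[[0,0,0.001],[0,0,0]],[[0,0,0.001],[0,0,0]]]'
```

```text
t: 16.45
tool_pos: [0.5793, -0.1952, 0.0876]
tool_rot: [0.281, 3.126, -0.002]
contact_force: [-4.6, 2.1, 11.0]
opening: 0.0003
grip_force: 5.0
```

```bash
python3 -m jog '[[[0,0,0],[0,0,0]],[[0,0,0],[0,0,0]],[[0,0,-0.002],[0,0,0]],[[0,0,-0.01],[0,0,0]],[[0,0,-0.03],[0,0,0]]]'
python3 -m jog '[[[0,0,-0.04],[0,0,0]],[[0,0,-0.08],[0,0,0]],[[0.04,0.02,-0.12],[0,0,0]],[[0.08,0.04,-0.12],[0,0,0]],[[0.08,0.04,-0.12],[0,0,0]]]'
python3 -c "
from h import *
s=ctrl.get_obs();d=optics.get_image('wrist');pickle.dump((s,d),open('w4.pkl','wb'));cv2.imwrite('pics/w4.png',d['image'])
d=optics.get_image('scene');c=cv2.resize(d['image'][200:300,270:430],None,fx=5,fy=5,interpolation=cv2.INTER_CUBIC);cv2.imwrite('pics/s4.png',c)"
```

```text
t: 16.95
tool_pos: [0.5775, -0.1944, 0.1136]
tool_rot: [-0.282, -3.128, -0.001]
contact_force: [-0.2, -0.0, -0.8]
opening: 0.0001
grip_force: 0.0
t: 17.45
tool_pos: [0.5045, -0.139, 0.2366]
tool_rot: [0.279, 3.124, -0.001]
contact_force: [0.4, 0.9, -0.9]
opening: 0.0
grip_force: 0.0
```

View pics/s4.png

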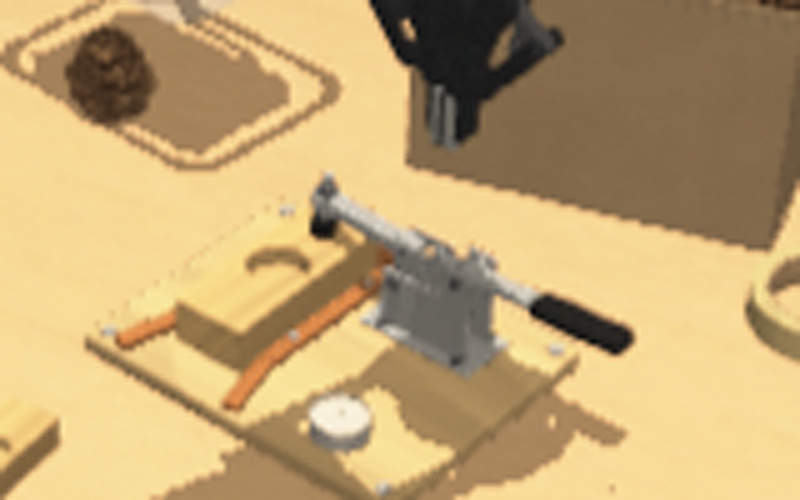

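View pics/w4.png

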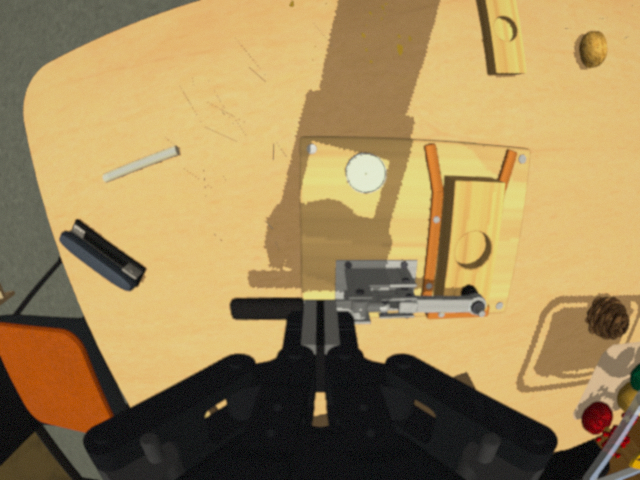

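The handle is down and nearly level (scene crop grip at (580,320)). The pad bears on the blank at (322,222), and the blank is in the nest against the stop with the robot clear. In the wrist view the near edge is at v≈179 and the pad at (470,295). I'll let the arm settle, then hand in.

```bash
python3 -m jog '[[[0,0,0],[0,0,0]],[[0,0,0],[0,0,0]],[[0,0,0],[0,0,0]],[[0,0,0],[0,0,0]],[[0,0,0],[0,0,0]]]'
python3 -c "
from h import *
s,d=pickle.load(open('w4.pkl','rb'));th,o,Rm=jig()
print(((wcast(d,s,[(454,179),(505,182)],.049)[:,:2]-o)@Rm).round(4))
from station import job;print(job.finish_job())"
```

```text
t: 18.05
tool_pos: [0.5072, -0.1416, 0.235]
tool_rot: [0.282, 3.126, -0.001]
contact_force: [-0.2, 0.3, 0.3]
opening: -0.0001
grip_force: 0.0
[[-0.0658  0.0194]
 [-0.0655  0.0746]]
the job is handed in; nothing more can be done
None
```

The job is handed in, with no verdict returned: the blank is home against the stop (pressed with about 10 N), the clamp is locked over centre (handle pressed onto its stop with about 11 N), and the pad is down on the blank, with the robot clear at 18 s.

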